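# Pass a stationery tray through a sprung gate

### The job

Hold the chute's spring gate open by pressing down its bar with one fingertip, and while you hold it push the small tray of tape rolls along the chute with the other fingertip until all of it is past the gate and in the bay beyond, without the tray bumping or scraping the gate. Then let the bar go so that the gate springs fully up behind the tray. Only push: do not lift the tray or take the rolls out, and leave the other things on the desk where they are.

Things in the scene. Friction and masses are not known exactly. Their poses are not given: they have to be found in the camera images.
- chute: Fixed wooden chute on a grey base plate (x -140 to +50 mm), across the desk. Origin: on the desk, below mid-lane. Own axes: +y along the lane, the pushing direction (robot's left); +x away from the robot; z up. White deck at z 62 mm, lane 76 mm wide (x -38 to +38) between 6 mm walls with tops at z 84; lane from y -190 (open end) to the end stop at y +183. Gate at y +30.
- bay (a point): Middle of the bay's floor, at chute x 0, y +110, z 62 mm. The bay is the lane between the gate and the end stop: chute y +34 to +183 mm.
- gate (a joint): Gate hinge, rad; axis along the chute's y at x -120, z 48 mm, end brackets up to z 56. 0 = shut: the steel leaf stands 16 mm up out of a 12 mm slot in the deck (top at z 78 mm); a light spring returns it there. Pressing the bar down makes the value grow and sinks the leaf; from 0.2 up the leaf is wholly below the deck; 0.34 = stop.
- gate_leaf (a point): Dark steel gate leaf, 5 mm thick, that blocks the lane from x -30 to +30 of the chute when shut. The point is the middle of its top edge (chute x 0, y +30, z 78 mm when shut) and moves with it.
- hold_bar (a point): Grey round bar, 18 mm thick, parallel to the lane on the robot's side, rigid with the leaf; press it anywhere along its length (chute y -178 to +76 mm), a finger can slide along it. Shut: centre line at chute x -72, top at z 89 mm. Gate 0.2: x -67, top z 79. Gate 0.34: x -64, top z 71. It takes about 2 to 6 N. The point: top of the bar at mid-length (y -51), moving with it.
- tray: White open tray, 64 mm (x) by 116 mm (y, along the lane) by 32 mm high, walls 4 mm, one divider, about 0.2 kg; stands loose on the deck before the gate. Origin: centre of its underside (so z 62 mm above the desk when on the deck, top at z 94 mm). Wholly past the gate when its origin is beyond chute y +92; it touches the end stop at about +125.
- roll_large: Roll of paper tape, 47 mm wide, 15 mm high, lying in a compartment of the tray. Origin: centre of its underside.
- roll_small: Roll of paper tape, 43 mm wide, 15 mm high, lying in a compartment of the tray. Origin: centre of its underside.
- date_stamp: Hand stamp with a turned wooden grip, 25x44x64 mm, behind the chute; leave alone.
- ink_pad: Flat ink pad tin, 64x92x14 mm, behind the chute; leave alone.
- eraser: Eraser, 22x56x12 mm, in front of the chute; leave alone.
- binder_clip_1: Binder clip, 38x32x35 mm, in front of the chute; leave alone.
- stapler: Stapler, 38x140x39 mm, near the front edge of the desk on the left; leave alone.

How it is judged:
By the outcome, as a careful person would: the job done as asked, in the order asked, and still so for the second after the job is handed in, with the robot touching nothing.
It also fails if it takes over 43 s, if anything falls off the work surface, if the arm or the gripper's body presses on something with over 40 N, if the wrist force passes 120 N, or if a joint passes its speed limit or range.

### The arm

A 6-joint arm with a two-finger parallel gripper is mounted at the origin on a cart in front of the work surface, level with it; the furniture and walls round the work are solid. World frame = base frame: x ahead of the robot, y to its left, z up, the work surface at z = 0. Lengths are in mm, angles in degrees, forces in N, time in s.
With the tool pointing down it reaches from about 350 to 850 mm from the base axis. Payload 8.1 kg.
Tool frame: the origin (TCP) lies at the very end of the fingers, on their centre line; the grasp point (between the pads) lies 19 mm behind it; z points along the fingers, y is the line along which they close (so a half turn about z gives the same grasp; the last joint's range is limited). The gripper opens to 85 mm and grips with 20 to 120 N. Pads are 22 mm wide; open, the fingers measure 114 mm over their backs; the gripper's body (76 mm by 85 mm) begins 54 mm behind the grasp point. The pads swing forward as they close: fully open they stand 13 mm farther back than shut.
Start: joints at [69.362, 7.471, 85.268, -0, 87.261, -4.893], TCP at [162.791, 577.498, 231.292] pointing down, gripper open.
Joint ranges: [-169.43, 169.43], [-51.17, 129.36], [1.28, 143.12], [-76.62, 256.62], [0, 156.53], [-152.29, 152.29]. Speed limits (degrees/s): [136.94, 136.94, 159.86, 180, 180, 180].

### API

Orientations are given as [roll, pitch, yaw] about the fixed x, y, z axes, in that order (R = Rz(yaw) Ry(pitch) Rx(roll)).
In Python, from bench import status, viewer, job gives the robot as it stands.
- The arm moves only by the tool arm_command, never from a script. Its argument "targets" is a list that holds one entry, the list of rows, each a list of 7 numbers: the shift along the world's x, y, z in m, then the turn, a rotation vector about the world's x, y, z in rad, then the opening, from -1 (shut) to 1 (fully open). In form: [[[dx, dy, dz, rx, ry, rz, gripper], ...]]. A call has 1 to 10 rows; each row shifts and turns the commanded pose from where the row before left it; what a row does not reach is not made up. A row lasts 1/8 s, in which the tool goes at most 62.5 mm and 10.7 degrees, less where a joint would pass 70% of its speed; a pose out of reach is approached as far as the arm can. A call with a gripper value outside its range is refused whole. The fingers move at their own pace and stop on an object; "force" is the grip in N (left out, the last holds). Time passes only in rows, so rows that do not move let the fingers close. It gives the time, the measured TCP pose, the force, the opening and the grip force at its end, in the units of the state.
- status.sense(): the state, without advancing time (a new reading comes with each control period).
- viewer.snapshot(name): name is "scene" or "top" or "wrist"; returns the picture (480x640x3 uint8, red, green, blue); there is no depth.
- viewer.camera_model(name): a dict with "vertical_fov" (degrees; the focal length in pixels is half the picture's height over the tangent of half this angle, whatever the lens; pixels are square), "cx", "cy" (the principal point, pixels), "k1" (the pictures are not rectified: a ray, as slopes to the right and down, at radius r is drawn at 1 + k1 r^2 times it, then the intrinsics apply), "xyz" and "attitude" of the camera in the world. Camera axes: x right, y down, z forward; pixel columns grow to the right and rows downward; lengths in mm; the calibration is good to about 2 mm. A picture is of the moment at which its call begins: read the wrist's pose just before it. camera_model takes no time and is no camera call; for the wrist camera it gives the pose at the moment of the call.
- job.hand_in(): hands the job in; it is judged then, once.
The state is a dict: "time": time; "joint_pos": joint angles; "qd": joint speeds; "joint_efforts": joint torques, N m; "tool_pos": TCP position; "tcp_rot": TCP orientation; "ft_force": force on the tool from outside, world axes, zero at the start; "wrist_torque": the same for the moment, N m; "finger_gap": finger opening in mm; "grip_force": force on a finger pad.
Only numpy, scipy, OpenCV 4.12 (cv2) and the standard library are available. Lean on these libraries where they do the work, as an engineer would, in place of code of your own. Each camera call takes 0.05 s, during which the arm holds its last target. There are 200 camera calls.

## Working session

There is one attempt and no reset: what is moved stays moved. The work goes in short steps, Python scripts to look and compute and a tool call to move; the robot and the scene stay as the last step left them, time stands still between calls to the robot, and variables do not carry over. Pictures are saved under pics/ and viewed, at most 10 in all, crops included, and the job is handed in when it is done.

Besides the shell and the picture viewer there is one more tool, called after ">>>" as a command line: name --argument value ..., lists and objects as JSON in quotes. arm_command: Moves the arm, as the interface text tells. Its arguments: {"type":"object","properties":{"targets":{"type":"array"},"force":{"type":"number"}},"required":["targets"]}

```bash
mkdir -p pics; ls; python3 - <<'E'
from bench import status, viewer
import cv2
s=status.sense(); print({k:s[k] for k in('time','tool_pos','tcp_rot','finger_gap','ft_force')})
for n in('scene','top'):
    print(n,viewer.camera_model(n)); cv2.imwrite(f'pics/{n}0.png',viewer.snapshot(n)[:,:,::-1])
E
```

```text
pics
{'time': 0.0, 'tool_pos': array([162.58783988, 576.97522146, 230.23347461]), 'tcp_rot': array([-1.79893849e+02, -9.01389899e-03,  1.64255348e+02]), 'finger_gap': 85.28309462360622, 'ft_force': array([1.07368164, 0.19110518, 0.10047904])}
scene {'vertical_fov': 56.856484028247884, 'cx': 324.28948377828215, 'cy': 233.89441218553463, 'k1': 0.005923089137156903, 'xyz': array([  46.81731514, -396.39622546,  625.83827621]), 'attitude': array([-129.08164777,    0.53909554,  -44.91605511])}
top {'vertical_fov': 50.00801990814922, 'cx': 331.18654444491403, 'cy': 240.72403667684304, 'k1': 0.012778614784211684, 'xyz': array([ 368.40483581,   50.05504205, 1155.70277895]), 'attitude': array([-1.72751965e+02, -1.11182966e-01, -8.87872409e+01])}
```

View pics/top0.png

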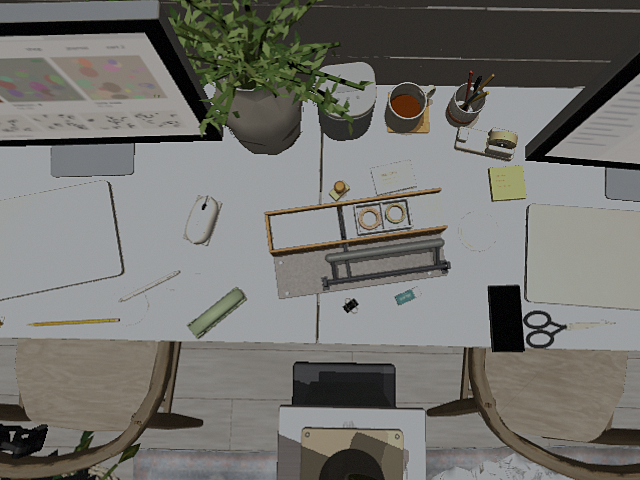

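View pics/scene0.png

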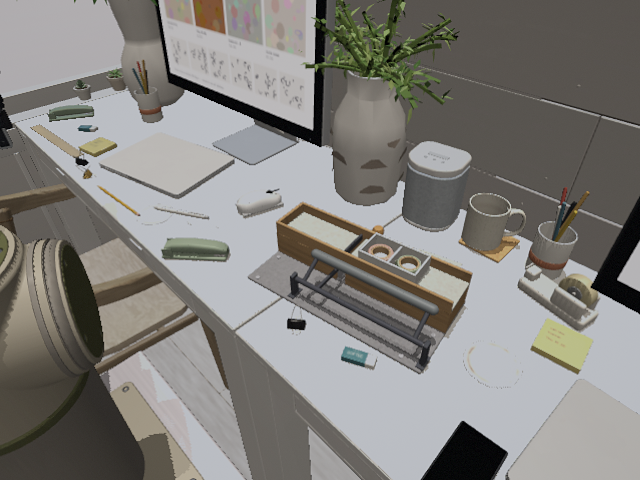

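The top view shows the chute with its end stop on the left (265–272, 213–253) and its open end on the right (440–446, 190–228). The leaf is at about (342, 225), the tray with its rolls at 355–411, and the bar from (328, 258) to (442, 243). The scene view agrees.

```bash
cat > h.py <<'E'
import numpy as np, cv2
from scipy.spatial.transform import Rotation as R
def ray(m,px):
    px=np.atleast_2d(px).astype(float); f=240/np.tan(np.radians(m['vertical_fov']/2))
    d=(px-[m['cx'],m['cy']])/f; r0=np.linalg.norm(d,axis=1,keepdims=True); r=r0.copy()
    for _ in range(10): r=r0/(1+m['k1']*r*r)
    s=d/(1+m['k1']*r*r)
    return np.c_[s,np.ones(len(s))]@R.from_euler('xyz',m['attitude'],degrees=True).as_matrix().T
def cast(m,px,z):
    v=ray(m,px); c=np.array(m['xyz']); return c+v*((z-c[2])/v[:,2:])
def proj(m,P):
    f=240/np.tan(np.radians(m['vertical_fov']/2))
    q=(np.atleast_2d(P)-m['xyz'])@R.from_euler('xyz',m['attitude'],degrees=True).as_matrix()
    s=q[:,:2]/q[:,2:]; s=s*(1+m['k1']*(s**2).sum(1,keepdims=True)); return s*f+[m['cx'],m['cy']]
E
python3 - <<'E'
from h import *
from bench import viewer
m=viewer.camera_model('top'); im=cv2.imread('pics/top0.png')
hsv=cv2.cvtColor(im,cv2.COLOR_BGR2HSV)
mk=((hsv[...,0]>5)&(hsv[...,0]<25)&(hsv[...,1]>110)).astype(np.uint8)
mk[:180]=0;mk[260:]=0;mk[:,:255]=0;mk[:,460:]=0
mk=cv2.morphologyEx(mk,cv2.MORPH_CLOSE,np.ones((3,3)))
n,l,st,_=cv2.connectedComponentsWithStats(mk); print([list(x) for x in st[1:] if x[4]>30])
sel=np.isin(l,[i for i in range(1,n) if st[i][4]>200])
ys,xs=np.nonzero(sel); P=cast(m,np.c_[xs,ys],84)[:,:2]
r=cv2.minAreaRect(P.astype(np.float32)); print(r, cv2.boxPoints(r))
# far wall and near wall rows
for c in (290,320,420,435): print(c,np.nonzero(sel[:,c])[0])
c=im[175:310,250:460]; cv2.imwrite('pics/c.png',cv2.resize(c,None,fx=3.8,fy=3.8,interpolation=cv2.INTER_CUBIC))
E
```

```text
[[np.int32(334), np.int32(182), np.int32(12), np.int32(13), np.int32(108)], [np.int32(265), np.int32(188), np.int32(182), np.int32(68), np.int32(1778)], [np.int32(389), np.int32(205), np.int32(15), np.int32(12), np.int32(32)]]
((552.2949829101562, 1.2572174072265625), (106.84984588623047, 375.9891662597656), 9.292998313903809) [[ 469.21326  178.15723]
 [ 529.9292  -192.89725]
 [ 635.3767  -175.64279]
 [ 574.66077  195.41168]]
290 [209 210 211 212 248 249 250 251 252 253]
320 [205 206 207 208 244 245 246 247 248 249]
420 [191 192 193 194 230 231 232 233 234 235]
435 [189 190 191 192 228 229 230 231 232]
```

View pics/c.png

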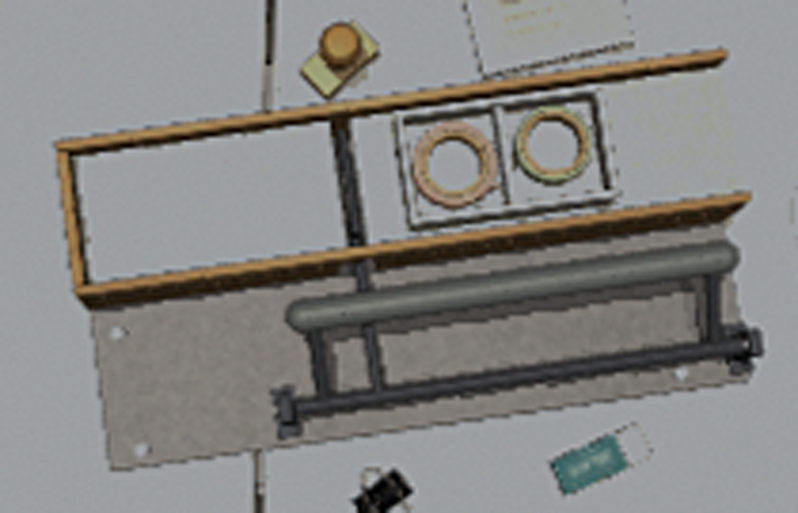

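The enlarged crop shows the tray rim corners at about (395,113), (598,92), (614,192) and (409,218). The bar runs from (285,316) to (740,255), and the leaf lies at u 335–360. Next I check these points in chute coordinates.

```bash
cat >> h.py <<'E'
YAW=np.radians(9.3); O=np.array([561.5,3.3])
ex=np.array([np.cos(YAW),np.sin(YAW)]); ey=np.array([-np.sin(YAW),np.cos(YAW)])
def ch(P): d=np.atleast_2d(P)[:,:2]-O; return np.c_[d@ex,d@ey]
def wo(x,y): return O+x*ex+y*ey
E
python3 - <<'E'
from h import *
from bench import viewer
np.set_printoptions(precision=1,suppress=True)
m=viewer.camera_model('top'); im=cv2.imread('pics/top0.png')
p=lambda q:np.array(q)/3.8+[250-.5,175-.5]
print('tray',ch(cast(m,p([(395,113),(598,92),(614,192),(409,218)]),94)).tolist())
print('bar ends',ch(cast(m,p([(285,316),(740,255)]),80)).tolist())
print('leaf top far L/R',ch(cast(m,p([(331,118),(349,118)]),78)).tolist())
print('wall corners',ch(cast(m,p([(57,145),(725,50),(80,293),(750,197)]),84)).tolist())
print('bar mid edges',ch(cast(m,p([(512,268),(516,302)]),80)).tolist())
# far wall line fit by top edge
hsv=cv2.cvtColor(im,cv2.COLOR_BGR2HSV); mk=(hsv[...,0]>5)&(hsv[...,0]<25)&(hsv[...,1]>110); mk[:186]=0
cs=[c for c in range(270,436) if not 328<c<350]; pts=np.array([(c,np.nonzero(mk[:215,c])[0].min()-.5) for c in cs if mk[:215,c].any()])
q=ch(cast(m,pts,84)); a=np.polyfit(q[:,1],q[:,0],1); print('far edge slope deg',np.degrees(a[0]),'x at 0',a[1],(q[:,0]-np.polyval(a,q[:,1])).std())
print('start',wo(-34,-135),wo(-34,39),wo(-34,-20))
E
```

```text
tray [[20.26048555549253, -0.8071536980227322], [16.1765958378323, -113.6809178033041], [-40.32022892094189, -113.49296751364207], [-38.77692063513548, 0.14458491576555874]]
bar ends [[-81.33943483492064, 74.96343721619438], [-83.14082337919291, -179.4750829422184]]
leaf top far L/R [[25.53821059222287, 33.9452528917801], [24.12258751820057, 23.957144104195528]]
wall corners [[30.6274800406016, 187.21464907525092], [31.699003541223078, -189.62194178212735], [-53.255639457562104, 184.9862696207852], [-52.33485008393681, -189.44923913220455]]
bar mid edges [[-72.56905497407027, -53.255999815346], [-91.58176110231754, -52.538018767773885]]
far edge slope deg -0.005149311618240881 x at 0 31.369303977020486 0.7201908566822791
start [ 549.8 -135.4] [521.6  36.3] [531.2 -21.9]
```

>>> arm_command --targets '[[[0.024, -0.044, 0, 0, 0, -0.075, 0.2], [0.024, -0.044, 0, 0, 0, -0.075, 0.2], [0.024, -0.044, 0, 0, 0, -0.075, 0.2], [0.024, -0.044, 0, 0, 0, -0.075, 0.2], [0.024, -0.044, 0, 0, 0, -0.075, 0.2], [0.024, -0.044, 0, 0, 0, -0.075, 0.2], [0.024, -0.044, 0, 0, 0, -0.075, 0.2], [0.024, -0.044, 0, 0, 0, -0.075, 0.2], [0.024, -0.044, 0, 0, 0, -0.075, 0.2], [0.024, -0.044, 0, 0, 0, -0.075, 0.2]]]'

```text
time: 1.35
tool_pos: [403.1, 135.9, 231.1]
tcp_rot: [-180.0, -0.0, 121.1]
ft_force: [-0.2, 0.2, -1.1]
finger_gap: 51.2
grip_force: 0.0
```

```bash
cat >> h.py <<'E'
O=O-10.5*ex-1*ey
E
python3 - <<'E'
from h import *
print(O,wo(-34,-140),wo(-34,37),wo(-34,-20),ex,ey)
E
```

```text
[551.2996188    0.61630416] [ 540.3710594  -143.03802605] [511.76718306  31.63543575] [520.97860086 -24.61534008] [0.98685572 0.16160382] [-0.16160382  0.98685572]
```

>>> arm_command --targets '[[[0.0196, -0.0398, -0.0115, 0, 0, -0.0543, 0.2], [0.0196, -0.0398, -0.0115, 0, 0, -0.0543, 0.2], [0.0196, -0.0398, -0.0115, 0, 0, -0.0543, 0.2], [0.0196, -0.0398, -0.0115, 0, 0, -0.0543, 0.2], [0.0196, -0.0398, -0.0115, 0, 0, -0.0543, 0.2], [0.0196, -0.0398, -0.0115, 0, 0, -0.0543, 0.2], [0.0196, -0.0398, -0.0115, 0, 0, -0.0543, 0.2], [0, 0, 0, 0, 0, 0, 0.2], [0, 0, 0, 0, 0, 0, 0.2]]]'

```text
time: 2.48
tool_pos: [539.5, -140.7, 150.3]
tcp_rot: [-179.9, -0.1, 99.5]
ft_force: [0.3, -0.7, -0.3]
finger_gap: 51.5
grip_force: 0.0
```

```bash
python3 - <<'E'
from h import *
from bench import viewer,status
np.set_printoptions(precision=1,suppress=True)
m=viewer.camera_model('wrist'); w=viewer.snapshot('wrist')[:,:,::-1]; s=viewer.snapshot('scene')[:,:,::-1]
st=status.sense(); print(st['tool_pos'],ch(st['tool_pos']),st['tcp_rot'],st['ft_force'],st['finger_gap'],m['xyz'],m['attitude'])
a=cv2.resize(s[180:380,230:490],None,fx=2,fy=2); cv2.imwrite('pics/w.png',w); cv2.imwrite('pics/s.png',a)
t=proj(m,[[*wo(-72,-178),80],[*wo(-72,76),80],[*wo(0,-114),94],[*wo(-41,-190),84],[*wo(41,-190),84]]);print(t.tolist())
E
```

```text
[ 539.8 -140.2  151.1] [[ -34.1 -137.1]] [180.   -0.   99.6] [-0.4 -0.2  0.8] 50.88022362973362 [526.4 -60.6 292. ] [161.4   0.    9.5]
[[254.49216078279102, 318.06149395962046], [226.56771072769072, -210.64201329576278], [376.3304755757569, 228.2229210560171], [302.98536793362433, 337.98640515870295], [431.2911897574716, 338.29129514492445]]
```

View pics/w.png

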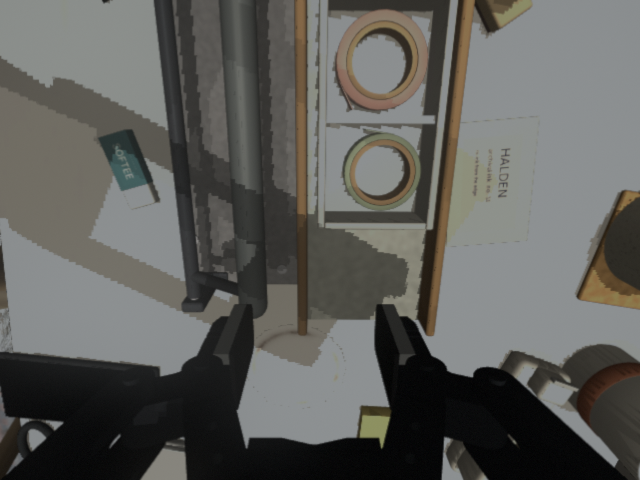

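View pics/s.png

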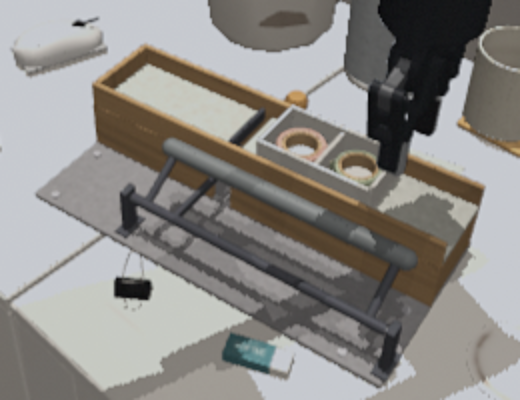

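Wrist view: the bar end at (254,315), the tray's rear rim at row 228 and the near wall's end at (302,335) all match the predicted pixels within about 3. The left finger lines up with the bar and the right one with the lane, so I can go down.

>>> arm_command --targets '[[[0, 0, -0.025, 0, 0, 0, 0.2], [0, 0, -0.025, 0, 0, 0, 0.2], [0, 0, -0.008, 0, 0, 0, 0.2], [0, 0, 0, 0, 0, 0, 0.2]]]'

```text
time: 3.08
tool_pos: [539.8, -140.4, 93.0]
tcp_rot: [-180.0, -0.0, 99.6]
ft_force: [0.3, 0.7, 0.5]
finger_gap: 51.1
grip_force: 0.0
```

>>> arm_command --targets '[[[0, 0, -0.005, 0, 0, 0, 0.2], [0, 0, 0, 0, 0, 0, 0.2]]]'

```text
time: 3.32
tool_pos: [540.3, -141.2, 88.3]
tcp_rot: [180.0, 0.0, 99.5]
ft_force: [0.5, 0.3, -0.2]
finger_gap: 51.5
grip_force: 0.0
```

>>> arm_command --targets '[[[0, 0, -0.004, 0, 0, 0, 0.2], [0, 0, 0, 0, 0, 0, 0.2]]]'

```text
time: 3.58
tool_pos: [539.8, -141.1, 83.5]
tcp_rot: [-180.0, -0.0, 99.5]
ft_force: [-0.2, 0.0, -0.5]
finger_gap: 51.1
grip_force: 0.0
```

>>> arm_command --targets '[[[0, 0, -0.004, 0, 0, 0, 0.2], [0, 0, 0, 0, 0, 0, 0.2]]]'

```text
time: 3.82
tool_pos: [541.0, -141.2, 80.5]
tcp_rot: [179.9, 0.0, 99.5]
ft_force: [2.3, 1.7, 4.2]
finger_gap: 51.0
grip_force: 2.3
```

>>> arm_command --targets '[[[0, 0, -0.004, 0, 0, 0, 0.2], [0, 0, -0.004, 0, 0, 0, 0.2], [0, 0, 0, 0, 0, 0, 0.2]]]'

```text
time: 4.2
tool_pos: [543.9, -140.9, 74.5]
tcp_rot: [179.5, 0.1, 99.5]
ft_force: [10.2, 4.1, 8.4]
finger_gap: 51.5
grip_force: 6.7
```

>>> arm_command --targets '[[[0, 0, -0.004, 0, 0, 0, 0.2], [0, 0, 0, 0, 0, 0, 0.2]]]'

```text
time: 4.45
tool_pos: [545.1, -140.8, 71.3]
tcp_rot: [179.4, 0.1, 99.5]
ft_force: [13.5, 6.7, 9.2]
finger_gap: 50.8
grip_force: 8.6
```

```bash
python3 - <<'E'
from h import *
from bench import viewer,status
np.set_printoptions(precision=1,suppress=True)
s=viewer.snapshot('scene')[:,:,::-1]; w=viewer.snapshot('wrist')[:,:,::-1]
st=status.sense(); print(st['tool_pos'],ch(st['tool_pos']),st['ft_force'],st['finger_gap'],st['grip_force'])
a=cv2.resize(s[190:370,240:480],None,fx=3,fy=3); cv2.imwrite('pics/s2.png',a); cv2.imwrite('pics/w2.png',w)
E
```

```text
[ 545.1 -140.8   71.4] [[ -29.  -138.6]] [13.6  6.6  8.6] 50.999556980534564 8.572288155555725
```

View pics/s2.png

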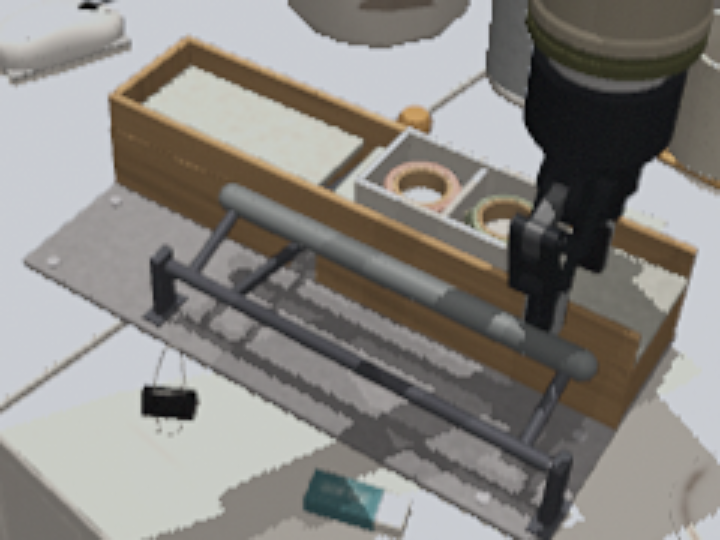

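View pics/w2.png

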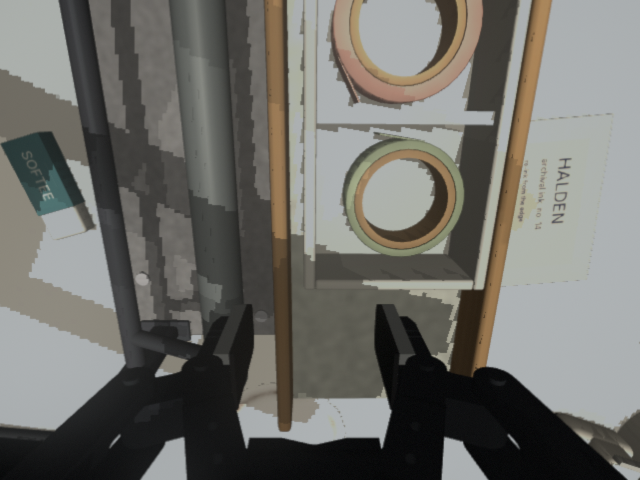

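Scene view: the bar is pressed, but the finger sits on its far shoulder (crop, about (545,320)). The large sideways force confirms this, which means the tips are thin and lie closer to the inner faces than I assumed. I'll lift and open wider so the tip comes over the bar's crown.

>>> arm_command --targets '[[[0, 0, 0.015, 0, 0, 0, 0.2], [0, 0, 0.015, 0, 0, 0, 0.5], [0, 0, 0, 0, 0, 0, 0.5], [0, 0, 0, 0, 0, 0, 0.5], [0, 0, 0, 0, 0, 0, 0.5]]]'

```text
time: 5.18
tool_pos: [539.2, -141.0, 96.8]
tcp_rot: [-179.9, -0.0, 99.5]
ft_force: [0.1, -0.1, -0.2]
finger_gap: 64.2
grip_force: 0.0
```

```bash
python3 - <<'E'
from h import *
from bench import viewer,status
np.set_printoptions(precision=1,suppress=True)
m=viewer.camera_model('wrist'); w=viewer.snapshot('wrist')[:,:,::-1]
st=status.sense(); print(st['tool_pos'],ch(st['tool_pos']),st['ft_force'],st['finger_gap'],st['tcp_rot'])
x,y=ch(st['tool_pos'])[0]; z=st['tool_pos'][2]+7; h=st['finger_gap']/2
w=w.copy()
for k in(-h-14,-h-5,-h,h,h+5,h+14):
    for d in(-11,11):
        p=proj(m,[*wo(x+k,y+d),z])[0]; cv2.circle(w,tuple(int(round(v)) for v in p),2,(0,0,255),-1)
cv2.imwrite('pics/w3.png',cv2.resize(w[220:460,140:500],None,fx=2,fy=2))
E
```

```text
[ 539.3 -141.    96.9] [[ -34.7 -137.8]] [-0.1 -0.2  0.4] 63.88066567390239 [-179.9   -0.    99.5]
```

View pics/w3.png

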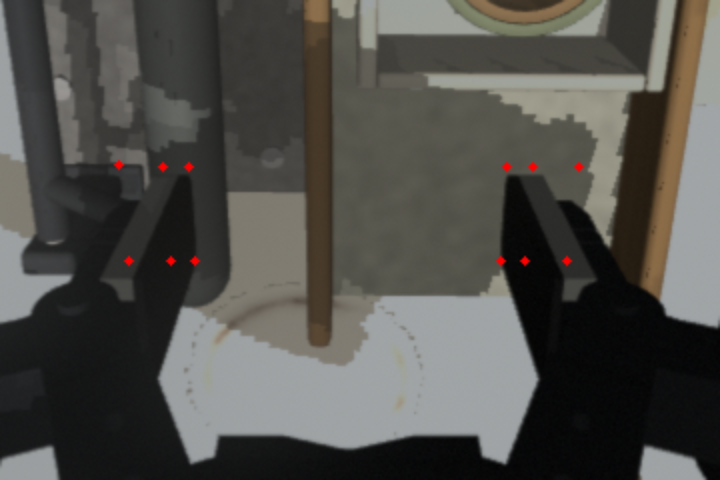

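The wrist crop confirms the pads are thin: the strip is about 25 px, or 5–6 mm, starting at the inner face. The left tip at x ≈ -69.5 is now over the bar's crown. Descending again.

>>> arm_command --targets '[[[0, 0, -0.008, 0, 0, 0, 0.5], [0, 0, -0.008, 0, 0, 0, 0.5], [0, 0, -0.003, 0, 0, 0, 0.5], [0, 0, 0, 0, 0, 0, 0.5]]]'

```text
time: 5.72
tool_pos: [541.6, -140.9, 79.5]
tcp_rot: [179.8, 0.0, 99.5]
ft_force: [3.8, 2.2, 5.5]
finger_gap: 63.9
grip_force: 2.9
```

>>> arm_command --targets '[[[0, 0, -0.004, 0, 0, 0, 0.5], [0, 0, -0.003, 0, 0, 0, 0.5], [0, 0, 0, 0, 0, 0, 0.5]]]'

```text
time: 6.1
tool_pos: [542.1, -141.3, 72.9]
tcp_rot: [179.8, 0.1, 99.5]
ft_force: [3.8, 1.5, 7.0]
finger_gap: 63.9
grip_force: 3.2
```

>>> arm_command --targets '[[[0, 0, -0.003, 0, 0, 0, 0.5], [0, 0, -0.003, 0, 0, 0, 0.5], [0, 0, 0, 0, 0, 0, 0.5]]]'

```text
time: 6.48
tool_pos: [542.0, -141.4, 66.9]
tcp_rot: [179.8, 0.1, 99.5]
ft_force: [4.7, 1.6, 6.5]
finger_gap: 63.9
grip_force: 3.2
```

```bash
python3 - <<'E'
from h import *
from bench import viewer,status
np.set_printoptions(precision=1,suppress=True)
m=viewer.camera_model('scene'); s=viewer.snapshot('scene')[:,:,::-1]; t=viewer.snapshot('top')[:,:,::-1]
st=status.sense(); print(st['tool_pos'],ch(st['tool_pos']),st['ft_force'],st['finger_gap'],st['tcp_rot'])
a=cv2.resize(s[190:340,270:410],None,fx=3,fy=3,interpolation=cv2.INTER_CUBIC)
# predicted bar left-end top for z 89(x-72),79(-67),71(-64) at y 50
for x,z,c in((-72,89,(0,0,255)),(-67,79,(0,255,0)),(-64,71,(255,0,0))):
    for y in(60,0):
        p=(proj(m,[*wo(x,y),z])[0]-[270,190])*3; cv2.circle(a,tuple(int(v) for v in p),2,c,-1)
b=cv2.resize(t[180:330,290:460],None,fx=2,fy=2,interpolation=cv2.INTER_CUBIC)
o=np.zeros((450,420+340,3),np.uint8); o[:,:420]=a; o[:300,420:]=b; cv2.imwrite('pics/s4.png',o)
E
```

```text
[ 542.  -141.4   67. ] [[ -32.1 -138.7]] [4.  0.5 6.1] 63.93366742943585 [179.8   0.1  99.5]
```

View pics/s4.png

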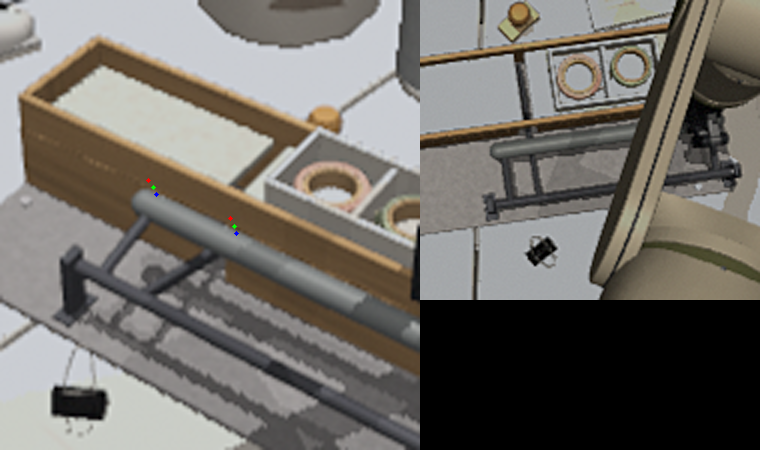

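The predicted bar-crown dots for gate 0.2 (green) and 0.34 (blue) bracket the bar's upper edge, e.g. at (236,233). No leaf stands up in the lane in either view, so the gate is down, and I can push slowly.

>>> arm_command --targets '[[[-0.0008, 0.0049, 0, 0, 0, 0, 0.5], [-0.0016, 0.0099, 0, 0, 0, 0, 0.5], [-0.0016, 0.0099, 0, 0, 0, 0, 0.5], [-0.0016, 0.0099, 0, 0, 0, 0, 0.5], [-0.0016, 0.0099, 0, 0, 0, 0, 0.5]]]'

```text
time: 7.2
tool_pos: [533.1, -96.8, 66.2]
tcp_rot: [180.0, 0.1, 99.5]
ft_force: [0.2, -5.1, 5.8]
finger_gap: 64.1
grip_force: 3.4
```

>>> arm_command --targets '[[[-0.0016, 0.0099, 0, 0, 0, 0, 0.5], [-0.0016, 0.0099, 0, 0, 0, 0, 0.5]]]'

```text
time: 7.45
tool_pos: [529.9, -77.0, 66.2]
tcp_rot: [180.0, 0.1, 99.5]
ft_force: [0.4, -5.2, 6.8]
finger_gap: 64.3
grip_force: 3.4
```

```bash
python3 - <<'E'
from h import *
from bench import viewer,status
np.set_printoptions(precision=1,suppress=True)
m=viewer.camera_model('wrist'); w=viewer.snapshot('wrist')[:,:,::-1]; s=viewer.snapshot('scene')[:,:,::-1]
st=status.sense(); print(st['tool_pos'],ch(st['tool_pos']),st['ft_force'],st['finger_gap'],st['tcp_rot'])
o=np.zeros((400,800,3),np.uint8); o[:,:440]=cv2.resize(w[0:400,160:600],None,fx=1,fy=1); o[:360,440:]=cv2.resize(s[180:360,280:460],None,fx=2,fy=2); cv2.imwrite('pics/s5.png',o)
E
```

```text
[529.6 -75.8  65.9] [[-33.8 -71.9]] [0.7 0.1 4.7] 63.93342188898733 [180.    0.   99.5]
```

View pics/s5.png

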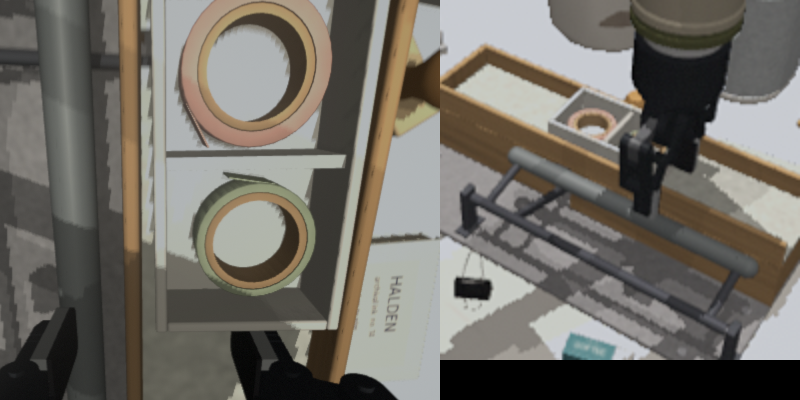

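The wrist view shows the pad against the tray's rear wall, with rim at row 328, near its middle. The tray is straight and the bar is under the left tip, so I continue.

>>> arm_command --targets '[[[-0.0008, 0.0049, 0, 0, 0, 0, 0.5], [-0.0016, 0.0099, 0, 0, 0, 0, 0.5], [-0.0016, 0.0099, 0, 0, 0, 0, 0.5], [-0.0016, 0.0099, 0, 0, 0, 0, 0.5], [-0.0016, 0.0099, 0, 0, 0, 0, 0.5], [-0.0016, 0.0099, 0, 0, 0, 0, 0.5], [-0.0016, 0.0099, 0, 0, 0, 0, 0.5]]]'

```text
time: 8.43
tool_pos: [519.1, -12.6, 65.9]
tcp_rot: [180.0, 0.1, 99.5]
ft_force: [0.4, -4.8, 6.5]
finger_gap: 63.9
grip_force: 3.3
```

>>> arm_command --targets '[[[-0.0016, 0.0099, 0, 0, 0, 0, 0.5], [-0.0016, 0.0099, 0, 0, 0, 0, 0.5], [-0.0016, 0.0099, 0, 0, 0, 0, 0.5], [-0.0011, 0.0069, 0, 0, 0, 0, 0.5], [-0.0006, 0.0039, 0, 0, 0, 0, 0.5], [-0.0003, 0.002, 0, 0, 0, 0, 0.5], [0, 0, 0, 0, 0, 0, 0.5]]]'

```text
time: 9.3
tool_pos: [512.3, 30.0, 65.9]
tcp_rot: [-180.0, 0.0, 99.5]
ft_force: [1.3, -2.9, 6.1]
finger_gap: 64.2
grip_force: 2.9
```

```bash
python3 - <<'E'
from h import *
from bench import viewer,status
np.set_printoptions(precision=1,suppress=True)
m=viewer.camera_model('wrist'); w=viewer.snapshot('wrist')
st=status.sense(); c=ch(st['tool_pos'])[0]; print(st['time'],st['tool_pos'],c,st['ft_force'])
# tray rear rim row along tray middle column band: grey profile over chute y at z94, x = -15..-5
for x in(-20,-10):
    ys=np.arange(30,75,2.); g=[int(w[int(round(v)),int(round(u))].mean()) for u,v in proj(m,[[*wo(x,y),94] for y in ys])]
    print(x,list(zip(ys.astype(int).tolist(),g)))
E
```

```text
9.35 [512.2  30.   65.8] [-33.8  35.3] [ 1.6 -3.6  5.2]
-20 [(30, 91), (32, 91), (34, 93), (36, 94), (38, 96), (40, 93), (42, 92), (44, 92), (46, 96), (48, 102), (50, 66), (52, 66), (54, 66), (56, 65), (58, 66), (60, 66), (62, 82), (64, 104), (66, 104), (68, 104), (70, 105), (72, 103), (74, 105)]
-10 [(30, 92), (32, 92), (34, 94), (36, 95), (38, 92), (40, 91), (42, 94), (44, 95), (46, 74), (48, 103), (50, 70), (52, 65), (54, 66), (56, 65), (58, 64), (60, 65), (62, 72), (64, 77), (66, 72), (68, 72), (70, 55), (72, 171), (74, 175)]
```

The tray's rear rim measures y ≈ 46–47, so its origin is about 104, past the 92 needed. I'll push a few mm more, back off along the bar while still holding it down, then lift.

>>> arm_command --targets '[[[-0.0006, 0.0039, 0, 0, 0, 0, 0.5], [-0.0005, 0.003, 0, 0, 0, 0, 0.5], [0, 0, 0, 0, 0, 0, 0.5], [0.0008, -0.0049, 0, 0, 0, 0, 0.5], [0.0016, -0.0099, 0, 0, 0, 0, 0.5], [0.0016, -0.0099, 0, 0, 0, 0, 0.5], [0.0016, -0.0099, 0, 0, 0, 0, 0.5], [0.0016, -0.0099, 0, 0, 0, 0, 0.5], [0.0016, -0.0099, 0, 0, 0, 0, 0.5], [0.0016, -0.0099, 0, 0, 0, 0, 0.5]]]'

```text
time: 10.6
tool_pos: [521.8, -28.2, 65.8]
tcp_rot: [-180.0, -0.0, 99.5]
ft_force: [-1.9, 3.5, 5.2]
finger_gap: 63.9
grip_force: 2.2
```

>>> arm_command --targets '[[[0.0008, -0.0049, 0, 0, 0, 0, 0.5], [0, 0, 0, 0, 0, 0, 0.5], [0, 0, 0.003, 0, 0, 0, 0.5], [0, 0, 0.003, 0, 0, 0, 0.5], [0, 0, 0.003, 0, 0, 0, 0.5], [0, 0, 0.004, 0, 0, 0, 0.5], [0, 0, 0.004, 0, 0, 0, 0.5], [0, 0, 0.006, 0, 0, 0, 0.5], [0, 0, 0.015, 0, 0, 0, 0.5], [0, 0, 0.025, 0, 0, 0, 0.5]]]'

```text
time: 11.85
tool_pos: [521.9, -32.2, 129.2]
tcp_rot: [-179.9, -0.0, 99.5]
ft_force: [-0.1, -0.3, -0.6]
finger_gap: 64.0
grip_force: 0.0
```

>>> arm_command --targets '[[[0.006, -0.03, 0.03, 0, 0, 0, 0.5], [0.006, -0.03, 0.03, 0, 0, 0, 0.5], [0, 0, 0, 0, 0, 0, 0.5], [0, 0, 0, 0, 0, 0, 0.5]]]'

```text
time: 12.35
tool_pos: [534.3, -92.1, 188.8]
tcp_rot: [180.0, -0.0, 99.5]
ft_force: [-0.6, 0.3, -0.0]
finger_gap: 64.0
grip_force: 0.0
```

```bash
python3 - <<'E'
from h import *
from bench import viewer,status
np.set_printoptions(precision=1,suppress=True)
st=status.sense(); print(st['time'],st['tool_pos'],ch(st['tool_pos'])[0],st['ft_force'])
m=viewer.camera_model('wrist'); w=viewer.snapshot('wrist')
def prof(m,im,x,ys,z):
    return [(int(y),int(im[int(round(v)),int(round(u))].mean())) for y,(u,v) in zip(ys,proj(m,[[*wo(x,y),z] for y in ys])) if 0<=u<639 and 0<=v<479]
print('wrist rear rim z94',prof(m,w,-20,range(36,70,2),94))
print('wrist leaf z78',prof(m,w,0,range(16,46,2),78))
# bar across at y=40: shut spans x -81..-63 (wrist view; centre z80)
q=proj(m,[[*wo(x,40),80] for x in range(-92,-48,2)])
print('bar',[(x,int(w[int(round(v)),int(round(u))].mean())) for x,(u,v) in zip(range(-92,-48,2),q) if 0<=u<639 and 0<=v<479])
# scene view, bar crown silhouette vertical profile before/after at y=60
ms=viewer.camera_model('scene'); s=viewer.snapshot('scene'); s0=cv2.cvtColor(cv2.imread('pics/scene0.png'),cv2.COLOR_BGR2RGB)
u,v=proj(ms,[*wo(-72,60),89])[0]; u=int(u);v=int(v)
print('start',s0[v-8:v+12,u].mean(1).astype(int),'now',s[v-8:v+12,u].mean(1).astype(int))
E
```

```text
12.35 [534.3 -92.1 188.8] [-31.7 -88.7] [-0.6  0.3 -0. ]
wrist rear rim z94 [(36, 129), (38, 129), (40, 128), (42, 89), (44, 76), (46, 49), (48, 48), (50, 48), (52, 115)]
wrist leaf z78 [(16, 130), (18, 129), (20, 129), (22, 126), (24, 51), (26, 40), (28, 37), (30, 54), (32, 48), (34, 102), (36, 129), (38, 129), (40, 129), (42, 129), (44, 129)]
bar [(-92, 46), (-90, 45), (-88, 46), (-86, 48), (-84, 51), (-82, 53), (-80, 55), (-78, 71), (-76, 78), (-74, 92), (-72, 91), (-70, 76), (-68, 67), (-66, 57), (-64, 42), (-62, 47), (-60, 47), (-58, 47), (-56, 77), (-54, 79), (-52, 79), (-50, 81)]
start [ 92  67  66  65  66  67  66  66 107 125 130 133 124 112 101  88  72  57
  51  56] now [100  71  73  69  71  73  70  71 114 133 140 142 132 120 109  96  78  60
  57  62]
```

The bar's profile in the scene view is the same as at the start, so the gate is fully up. The tray's rear is at y ≈ 52, clear of the leaf, and the arm touches nothing.

```bash
python3 -c "
from bench import job; print(job.hand_in())"
```

```text
the job is handed in; nothing more can be done
None
```

I pushed the tray of rolls into the bay with the gate held down, then released the bar so the gate sprang fully up behind it, and handed the job in at 12.4 s; the verdict wasn't shown.

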